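# Turn the vitamin organiser's cap to the blue compartment

### The job

On the hall console stands a round white vitamin organiser with a black turning cap. Turn the cap by its grey bar grip until the cap's opening is lined up with the compartment marked by the blue stud, then let go and leave it there.

Things in the scene. Friction and masses are not known exactly. Their poses are not given: they have to be found in the camera images.
- cap_grip (a point): point to grip, on the vertical turning axis of the organiser's cap, 12 mm below the top of the grey bar grip and about 59 mm above the console. The bar is 50 mm long, 14 mm wide and stands 36 mm above the cap's flat black top (a disc 120 mm across). Its length lies along this point's x axis, which points from the axis towards the cap's opening; z is up.
- cap_opening (a point): centre of the one opening in the cap, a radial slot about 30 mm long and 13 to 29 mm wide, edged in white, 42 mm from the turning axis, at the height of the flat black top (35 mm above the console). Its x axis points straight outward from the turning axis, z is up; it turns with the cap. Through it one compartment of the white tub is seen.
- blue_stud_top (a point): centre of the top of the blue stud, a round button 16 mm across and 6 mm high on the rim of the white tub, 71 mm from the turning axis, marking the middle of its compartment. Equal red, green and yellow studs mark others; which colour is where varies. The tub (164 mm across, 28 mm high, ten compartments 36 degrees apart) stands fast on the console.
- cap (a joint): turn of the cap in the tub, rad, growing counter-clockwise seen from above, with stops at -2.2 and 2.2. It starts near 0; the four studs lie 36 and 72 degrees to either side of 0, so at most about 80 degrees either way are needed. It turns with light, even friction (about 0.05 N m) and stays where it is left.

How it is judged:
By the outcome, as a careful person would: the job done as asked, in the order asked, and still so for the second after the job is handed in, with the robot touching nothing.
It also fails if it takes over 29 s, if anything falls off the work surface, if the arm or the gripper's body presses on something with over 40 N, if the wrist force passes 120 N, or if a joint passes its speed limit or range.

### The arm

A 7-joint arm with a two-finger parallel gripper is mounted at the origin on the work surface. World frame = base frame: x ahead of the robot, y to its left, z up, the work surface at z = 0. Lengths are in m, angles in rad, forces in N, time in s.
With the tool pointing down it reaches from about 0.4 to 0.925 m from the base axis. Payload 4.1 kg.
Tool frame: the origin (TCP) lies between the finger pads; the fingertips stand tcp_to_tips ahead of it and the grasp point (between the pads) lies 6 mm ahead of it (tcp_to_tips is the distance from the TCP to the fingertips, in m); z points along the fingers, y is the direction in which the jaws open and shut (so a half turn about z gives the same grasp; the last joint's range is limited). The gripper opens to 85 mm and grips with 20 to 120 N. Pads are 22 mm wide; open, the fingers measure 114 mm over their backs; the gripper's body (76 mm by 85 mm) begins 54 mm behind the grasp point. The pads swing forward as they close: fully open they stand 13 mm farther back than shut.
Start: joints at [1.243, 0.398, 0.045, 1.537, -0.019, 1.207, -0.051], TCP at [0.147, -0.633, 0.256] pointing down, gripper open.
Joint ranges: [-2.82, 2.82], [-0.49, 2.23], [-1.37, 1.46], [0, 2.46], [-1.36, 4.5], [0.23, 2], [-2.94, 2.94]. Speed limits (rad/s): [2.57, 2.57, 3.14, 3.14, 3.14, 3.14, 3.14].

### API

Orientations are given as a rotation vector (axis times angle).
In Python, from workcell import observe, get_image, camera_params, hand_in, find_in, cut_out, mark_of, tcp_to_tips gives the robot as it stands.
- The arm moves only by the tool carry_out, never from a script. Its argument "commands" is a list of rows, each a list of 3 entries, a list of its own where there are three numbers: the shift along the tool's x, y, z normalised to -1 to 1, where 1 is 200 mm, then the turn about the tool's z normalised to -1 to 1, where 1 is 90 degrees, then the opening, from 0 (shut) to 1 (fully open). In form: [[[x, y, z], roll, jaw], ...]. A call has exactly 5 rows; each row is the pose to reach, as a shift and turn from the pose commanded when the call began, along the tool's axes at that moment; what a row does not reach only later rows make up. A row lasts 1/12 s, in which the tool goes at most 41.7 mm and 7.16 degrees, less where a joint would pass 70% of its speed; a pose out of reach is approached as far as the arm can. A call with a number of a shift or a turn outside -1 to 1 is refused whole. A call with a gripper value outside its range is refused whole. The fingers move at their own pace and stop on an object; the grip force is fixed at half the most. Time passes only in rows, so rows that repeat a pose let the fingers close, or fill a call up. It gives the time, the measured TCP pose, the force and the opening at its end, in the units of the state.
- observe(): the state, without advancing time (a new reading comes with each control period).
- get_image(name): name is "scene" or "top" or "wrist"; returns (picture, depth): 420x560x3 uint8, red, green, blue; 420x560 float32, m along the optical axis (not along the pixel's ray), 0 where there is no reading.
- camera_params(name): a dict with "fovy" (degrees; the focal length in pixels is half the picture's height over the tangent of half this angle, whatever the lens; pixels are square), "cx", "cy" (the principal point, pixels), "T" (4x4, takes a point from camera to world coordinates); the wrist camera has in their place "T_tool_cam" (4x4, takes a point from camera to tool coordinates, whose origin is the TCP and whose axes are the flange's). Camera axes: x right, y down, z forward; pixel columns grow to the right and rows downward; lengths in m; the calibration is good to about 2 mm. A picture is of the moment at which its call begins: read the wrist's pose just before it. camera_params takes no time and is no camera call.
- hand_in(): hands the job in, once; it reports no verdict.
Trained networks look in the newest picture that a camera, given by its name, has taken for a name from the list of things; names that differ only in an ending like _2 or _b are one class to them, and where a whole thing is asked for, a point or a joint stands for the part that bears it (a point fixed in the world has none). Each returns a list of dicts, best first, with "conf" (0 to 1); they miss things now and then, are a little off and sometimes report something else, mostly with a low value. They report only what shows in the picture. A call takes as long as a camera call.
- find_in(thing, camera): "point" ([x, y, z] in m, in world coordinates, good to about 4 mm: the middle of the surface that is visible of it).
- cut_out(thing, camera): "pixels" (420x560 bool, what is visible of it).
- mark_of(thing, camera): "point" ([x, y, z] in m, in world coordinates, good to about 4 mm: a listed point, or the origin of a listed thing).
The state is a dict: "clock": time; "qpos": joint angles; "joint_velocities": joint speeds; "tau": joint torques, N m; "ee_pos": TCP position; "tcp_rot": TCP orientation; "contact_force": force on the tool from outside, world axes, zero at the start; "ft_torque": the same for the moment, N m; "finger_gap": opening from 0.0 (shut) to 1.0 (fully open).
Only numpy, scipy, OpenCV 4.12 (cv2) and the standard library are available. Lean on these libraries where they do the work, as an engineer would, in place of code of your own. Each camera call takes 0.05 s, during which the arm holds its last target. There are 200 camera calls.

## Working session

There is one attempt and no reset: what is moved stays moved. The work goes in short steps, Python scripts to look and compute and a tool call to move; the robot and the scene stay as the last step left them, time stands still between calls to the robot, and variables do not carry over. Pictures are saved under pics/ and viewed, about 8 in all and at most 12, crops included, and the job is handed in when it is done.

Besides the shell and the picture viewer there is one more tool, called after "Call:" as name(argument=value, ...), one argument or row to a line, values as JSON. carry_out: Moves the arm, as the interface text tells. Its arguments: {"type":"object","properties":{"commands":{"type":"array"}},"required":["commands"]}

```bash
mkdir -p pics; python3 - <<'E'
from workcell import *
import cv2,numpy as np
s=observe();print({k:np.round(s[k],3) for k in('clock','ee_pos','tcp_rot','finger_gap','contact_force')}, tcp_to_tips)
for c in('top','scene'):
    im,d=get_image(c);cv2.imwrite(f'pics/{c}0.png',im[:,:,::-1])
    print(c,camera_params(c)['T'][:3,3])
    for t in('cap_grip','cap_opening','blue_stud_top'):
        print(t,[(np.round(r['point'],4),round(r['conf'],2)) for r in mark_of(t,c)[:3]])
E
```

```text
{'clock': np.float64(0.0), 'ee_pos': array([ 0.147, -0.632,  0.255]), 'tcp_rot': array([-3.119e+00, -3.590e-01,  1.000e-03]), 'finger_gap': np.float64(0.998), 'contact_force': array([-0.645,  0.248, -0.423])} 0.025
top [ 0.42039147 -0.00756825  0.73023564]
cap_grip [(array([0.5232, 0.2098, 0.063 ]), 0.89)]
cap_opening [(array([0.5262, 0.1716, 0.0313]), 0.95)]
blue_stud_top [(array([0.5784, 0.1641, 0.0353]), 0.52)]
scene [0.83682495 0.44301733 0.49063959]
cap_grip []
cap_opening [(array([0.5285, 0.1735, 0.0327]), 0.92)]
blue_stud_top [(array([0.5752, 0.1681, 0.0345]), 0.56)]
```

```bash
python3 - <<'E'
import cv2
a=cv2.imread('pics/top0.png');b=cv2.imread('pics/scene0.png')
cv2.imwrite('pics/both.png',cv2.resize(cv2.vconcat([a,b]),(400,600)) if 0 else cv2.resize(cv2.hconcat([a,b]),(800,300)))
E
```

```text
(no output)
```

View pics/top0.png

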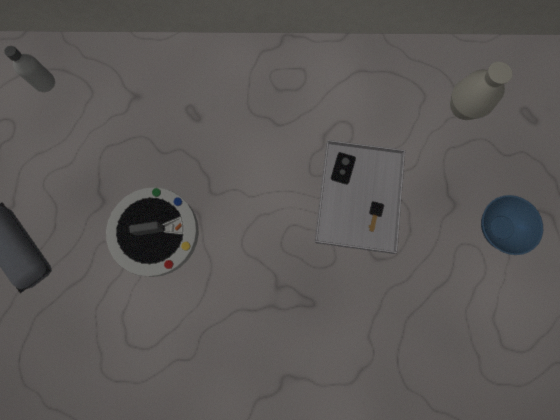

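View pics/scene0.png

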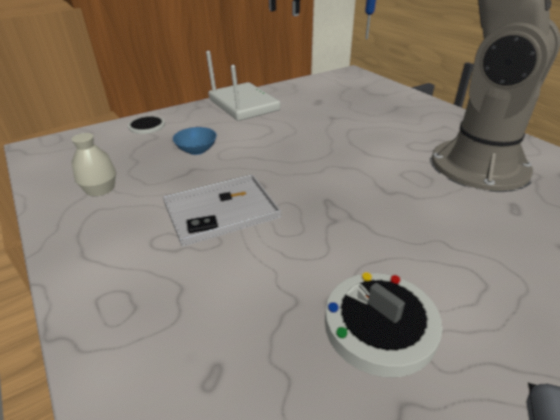

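The top view shows the organiser at about (152,231), with its opening to the right at (177,227). The blue stud is at (178,202), green at (156,193), yellow at (186,246) and red at (169,265). Next I'll measure the axis and the angles.

```bash
cat > h.py <<'E'
from workcell import *
import numpy as np,cv2
from scipy.spatial.transform import Rotation as R
def camT(c):
    p=camera_params(c)
    if 'T' in p: return p,np.array(p['T'])
    s=observe();T=np.eye(4);T[:3,:3]=R.from_rotvec(s['tcp_rot']).as_matrix();T[:3,3]=s['ee_pos']
    return p,T@np.array(p['T_tool_cam'])
def onplane(p,T,uv,z):
    f=210/np.tan(np.radians(p['fovy']/2))
    uv=np.atleast_2d(uv).astype(float)
    d=np.c_[(uv[:,0]-p['cx'])/f,(uv[:,1]-p['cy'])/f,np.ones(len(uv))]@T[:3,:3].T
    return T[:3,3]+d*((z-T[2,3])/d[:,2])[:,None]
def studs(im,p,T,box=None):
    h=cv2.cvtColor(im,cv2.COLOR_RGB2HSV);o={}
    for n,(a,b) in dict(blue=(105,130),green=(45,90),yellow=(18,34),red=(0,8)).items():
        m=((h[...,0]>=a)&(h[...,0]<=b)&(h[...,1]>110)&(h[...,2]>50)).astype(np.uint8)
        if n=='red': m|=((h[...,0]>172)&(h[...,1]>110)&(h[...,2]>50)).astype(np.uint8)
        if box: k=np.zeros_like(m);k[box[1]:box[3],box[0]:box[2]]=1;m*=k
        k,_,st,c=cv2.connectedComponentsWithStats(m)
        o[n]=[(st[i,4],np.round(c[i],1),np.round(onplane(p,T,c[i],.034)[0,:2],4)) for i in np.argsort(-st[1:,4])[:2]+1]
    return o
def tooldeg():
    x=R.from_rotvec(observe()['tcp_rot']).as_matrix()[:,0];return np.degrees(np.arctan2(x[1],x[0]))
E
python3 - <<'E'
from h import *
im,_=get_image('top');p,T=camT('top')
o=studs(im,p,T,(95,175,210,285))
for k,v in o.items():print(k,v)
m=cut_out('cap','top');print([(round(r['conf'],2),r['pixels'].sum()) for r in m])
# white tub outline
g=im.max(2).astype(np.uint8)[175:290,95:215]
from scipy.optimize import least_squares
P=np.array([v[0][2] for v in o.values()])
c=least_squares(lambda c:np.hypot(*(P-c).T)-.071,[.52,.21]).x;print('axis',c,np.hypot(*(P-c).T))
for k,v in o.items():
    d=v[0][2]-c;print(k,np.degrees(np.arctan2(d[1],d[0])))
for t in('cap_opening','cap_grip'):
  for r in mark_of(t,'top'):
    d=r['point'][:2]-c;print(t,r['point'],np.degrees(np.arctan2(d[1],d[0])))
print(tooldeg())
E
```

```text
blue [(np.int32(43), array([177.3, 201.1]), array([0.5778, 0.1636]))]
green [(np.int32(40), array([155.8, 191.9]), array([0.5946, 0.2039]))]
yellow [(np.int32(53), array([185.3, 245.6]), array([0.4965, 0.145 ]))]
red [(np.int32(55), array([168.1, 264. ]), array([0.4636, 0.1738]))]
[(0.81, np.int64(3317))]
axis [0.52419305 0.2104065 ] [0.07116568 0.07070695 0.07102757 0.07079233]
blue -41.125589566990506
green -5.279866044732997
yellow -112.9477521873338
red -148.8622736877099
cap_opening [0.5303, 0.172, 0.0342] -80.9651367084857
cap_grip [0.5242, 0.2083, 0.0621] -89.81095267079638
13.112812300000384
```

Call:
carry_out(
  commands=[
    [[0.84,-0.52,0],-0.3,1],
    [[0.84,-0.52,0],-0.3,1],
    [[0.84,-0.52,0],-0.3,1],
    [[0.84,-0.52,0],-0.3,1],
    [[0.84,-0.52,0],-0.3,1],
  ],
)

```text
clock: 1.02
ee_pos: [0.2905, -0.4906, 0.2567]
tcp_rot: [-2.948, -1.087, -0.003]
contact_force: [0.5, 0.1, 0.4]
finger_gap: 1.002
```

Call:
carry_out(
  commands=[
    [[1,-0.17,0],-0.3,1],
    [[1,-0.17,0],-0.3,1],
    [[1,-0.17,0],-0.3,1],
    [[1,-0.17,0],-0.3,1],
    [[1,-0.17,0],-0.3,1],
  ],
)

```text
clock: 1.43
ee_pos: [0.4203, -0.3362, 0.2568]
tcp_rot: [2.613, 1.742, 0.001]
contact_force: [0.1, -0.1, -0.5]
finger_gap: 1.0
```

Call:
carry_out(
  commands=[
    [[1,-0.21,0],-0.3,1],
    [[1,-0.21,0],-0.3,1],
    [[1,-0.21,0],-0.3,1],
    [[1,-0.21,0],-0.3,1],
    [[1,-0.21,0],-0.3,1],
  ],
)

```text
clock: 1.85
ee_pos: [0.4578, -0.1356, 0.2567]
tcp_rot: [2.135, 2.304, 0.0]
contact_force: [0.2, -0.7, -0.6]
finger_gap: 0.999
```

Call:
carry_out(
  commands=[
    [[0.9,0.23,0],0,1],
    [[0.9,0.23,0],0,1],
    [[0.9,0.23,0],0,1],
    [[0.9,0.23,0],0,1],
    [[0.9,0.23,0],0,1],
  ],
)

```text
clock: 2.27
ee_pos: [0.4909, 0.051, 0.2571]
tcp_rot: [-2.132, -2.307, -0.006]
contact_force: [0.5, 0.7, -0.4]
finger_gap: 1.003
```

```bash
python3 - <<'E'
from h import *
s=observe();print(s['ee_pos'],tooldeg(),np.round(s['qpos'],2))
print(np.round(camera_params('wrist')['T_tool_cam'],3))
E
```

```text
[0.49085771 0.05104359 0.25714368] 94.51130237242467 [ 0.42  0.15 -0.67  1.89  0.1   1.13 -0.21]
[[-0.001 -0.96  -0.28   0.07 ]
 [ 1.    -0.001 -0.     0.001]
 [ 0.    -0.28   0.96  -0.118]
 [ 0.     0.     0.     1.   ]]
```

Call:
carry_out(
  commands=[
    [[0.78,0.22,0],0,1],
    [[0.78,0.22,0],0,1],
    [[0.78,0.22,0],0,1],
    [[0.78,0.22,0],0,1],
    [[0.78,0.22,0],0,1],
  ],
)

```text
clock: 2.68
ee_pos: [0.5225, 0.2131, 0.2571]
tcp_rot: [-2.124, -2.308, -0.011]
contact_force: [-0.9, 1.4, 0.7]
finger_gap: 0.998
```

```bash
python3 - <<'E'
from h import *
s=observe();print(s['ee_pos'],tooldeg(),np.round(s['qpos'],2))
p,T=camT('wrist');im,d=get_image('wrist');cv2.imwrite('pics/w1.png',im[:,:,::-1])
o=studs(im,p,T)
for k,v in o.items():print(k,v)
for t in('cap_opening','cap_grip','blue_stud_top'):
  for r in mark_of(t,'wrist')[:2]:print(t,r['point'],r['conf'])
m=cut_out('cap_grip','wrist');print([(round(r['conf'],2),r['pixels'].sum()) for r in m])
E
```

```text
[0.52246944 0.21314321 0.25710887] 94.7644377970716 [ 0.15  0.31 -0.74  1.73  0.22  1.18 -0.57]
blue [(np.int32(138), array([327. , 231.1]), array([0.5777, 0.1639]))]
green [(np.int32(130), array([349. , 194.4]), array([0.5948, 0.2039]))]
yellow [(np.int32(162), array([246.5, 242.1]), array([0.4967, 0.1453]))]
red [(np.int32(156), array([215.5, 212.8]), array([0.4639, 0.174 ])), (np.int32(1), array([282., 218.]), array([0.5308, 0.1741]))]
cap_opening [0.5285, 0.1698, 0.0348] 0.62
cap_grip [0.5257, 0.2136, 0.0582] 0.77
blue_stud_top [0.5789, 0.1636, 0.0325] 0.76
[(0.75, np.int64(11139))]
```

View pics/w1.png

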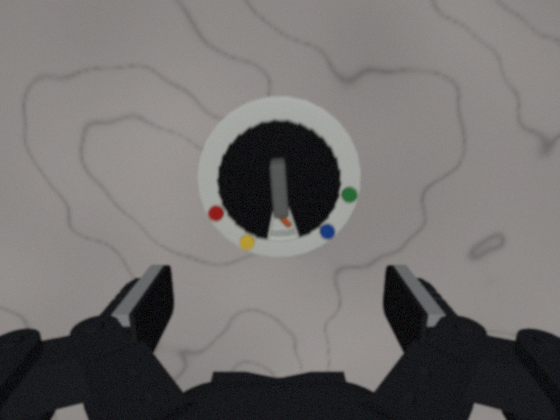

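The wrist view shows the bar from (277,160) to (281,215) and the opening at (284,225). The studs agree with the top view. Next I'll get the bar direction from depth and from the white-edged opening.

```bash
cat >> h.py <<'E'
def bar(c,ax,zlo=.05,show=True):
    p,T=camT(c);im,d=get_image(c)
    f=210/np.tan(np.radians(p['fovy']/2));v,u=np.mgrid[:420,:560]
    X=np.stack([(u-p['cx'])/f*d,(v-p['cy'])/f*d,d],-1)@T[:3,:3].T+T[:3,3]
    r=np.hypot(X[...,0]-ax[0],X[...,1]-ax[1])
    m=(d>0)&(r<.035)&(X[...,2]>zlo)&(X[...,2]<.085)
    Q=X[m][:,:2];top=(np.percentile(X[m][:,2],90)) if len(Q) else 0
    a=None
    if len(Q)>20:
        rect=cv2.minAreaRect((Q*1000).astype(np.float32));
        w,V=np.linalg.eigh(np.cov(Q.T));e=V[:,1];e=e*np.sign(e@[.5,-1]);a=np.degrees(np.arctan2(e[1],e[0]))
        print('bar',len(Q),Q.mean(0),'ang',a,'top',top,rect)
    # opening by brightness on annulus z=.035
    th=np.radians(np.arange(-180,180,.5));val=[]
    for rr in(.034,.038,.042,.046,.050,.053):
        P=np.c_[ax[0]+rr*np.cos(th),ax[1]+rr*np.sin(th),np.full(len(th),.035)]
        C=(P-T[:3,3])@T[:3,:3];uv=np.c_[C[:,0]/C[:,2]*f+p['cx'],C[:,1]/C[:,2]*f+p['cy']].astype(np.float32)
        g=cv2.remap(im.max(2),uv[:,:1],uv[:,1:],cv2.INTER_LINEAR)[:,0].astype(float)
        lo,hi=np.percentile(g,30),np.percentile(g,99);b=g>(lo+hi)/2
        t=np.degrees(th[b]);print(rr,'open',t.min(),t.max(),'mid',(t.min()+t.max())/2,b.sum()/2)
    return a
E
python3 - <<'E'
from h import *
ax=(.5244,.2106)
for c in('wrist','top'):print(c);bar(c,ax)
E
```

```text
wrist
bar 925 [0.52406306 0.21268243] ang -81.09773221371495 top 0.07213343490186466 ((524.2933349609375, 210.775390625), (13.988248825073242, 50.11661148071289), 9.002687454223633)
0.034 open -98.5 -62.50000000000001 mid -80.5 36.5
0.038 open -97.5 -63.50000000000001 mid -80.5 34.5
0.042 open -97.5 -63.50000000000001 mid -80.5 34.5
0.046 open -97.0 -64.0 mid -80.5 33.5
0.05 open -97.5 -64.0 mid -80.75 34.0
0.053 open -97.5 -64.0 mid -80.75 34.0
top
bar 303 [0.52326598 0.20847491] ang -80.69965566869543 top 0.07143273903362643 ((524.3844604492188, 210.32273864746094), (14.350699424743652, 50.06435012817383), 8.541569709777832)
0.034 open -97.5 -63.0 mid -80.25 35.0
0.038 open -97.5 -64.5 mid -81.0 33.5
0.042 open -97.0 -63.50000000000001 mid -80.25 34.0
0.046 open -97.0 -64.5 mid -80.75 33.0
0.05 open -97.0 -64.5 mid -80.75 33.0
0.053 open -97.0 -64.5 mid -80.75 33.0
```

Call:
carry_out(
  commands=[
    [[-0.013,0.008,0.2],-0.05,1],
    [[-0.013,0.008,0.4],-0.05,1],
    [[-0.013,0.008,0.55],-0.05,1],
    [[-0.013,0.008,0.7],-0.05,1],
    [[-0.013,0.008,0.7],-0.05,1],
  ],
)

```text
clock: 3.45
ee_pos: [0.5214, 0.1971, 0.1108]
tcp_rot: [-2.047, -2.376, 0.016]
contact_force: [-0.9, -0.3, -0.1]
finger_gap: 1.002
```

```bash
python3 - <<'E'
from h import *
get_image('wrist');s=observe();print(s['ee_pos'],tooldeg(),np.round(s['qpos'],2),R.from_rotvec(s['tcp_rot']).as_matrix()[:,2])
bar('wrist',(.5244,.2106))
E
```

```text
[0.52314555 0.1984582  0.1138163 ] 98.52369851965973 [ 0.1   0.47 -0.69  1.88  0.36  0.93 -0.61] [-0.00608595 -0.00286906 -0.99997736]
bar 2962 [0.52400645 0.21396572] ang -81.03119954425938 top 0.07200418681431353 ((524.4746704101562, 211.09640502929688), (14.043670654296875, 50.18619155883789), 8.964778900146484)
0.034 open -97.5 -61.50000000000001 mid -79.5 36.5
0.038 open -97.0 -62.0 mid -79.5 35.5
0.042 open -96.5 -62.50000000000001 mid -79.5 34.5
0.046 open -96.5 -63.0 mid -79.75 34.0
0.05 open -96.5 -63.50000000000001 mid -80.0 33.5
0.053 open -96.5 -63.50000000000001 mid -80.0 33.5
```

```bash
python3 - <<'E'
from h import *
for i in range(3):
    get_image('top');s=observe();print(s['clock'],s['ee_pos'],tooldeg(),R.from_rotvec(s['tcp_rot']).as_matrix()[:,2])
E
```

```text
3.6 [0.52608723 0.20080558 0.1177078 ] 98.55207078741877 [ 1.84392451e-03  6.08898508e-04 -9.99998115e-01]
3.65 [0.52665318 0.20123289 0.11848527] 98.5621990470212 [ 0.00362532  0.00115769 -0.99999276]
3.7 [0.52675564 0.20145067 0.11874559] 98.57759634893728 [ 0.00423377  0.00128129 -0.99999022]
```

Call:
carry_out(
  commands=[
    [[0.048,-0.005,0.05],-0.006,1],
    [[0.048,-0.005,0.1],-0.006,1],
    [[0.048,-0.005,0.15],-0.006,1],
    [[0.048,-0.005,0.18],-0.006,1],
    [[0.048,-0.005,0.18],-0.006,1],
  ],
)

```text
clock: 4.12
ee_pos: [0.5213, 0.2094, 0.0782]
tcp_rot: [-2.036, -2.391, 0.006]
contact_force: [0.3, -0.5, -0.5]
finger_gap: 1.004
```

```bash
python3 - <<'E'
from h import *
for i in range(3):
    get_image('top');s=observe();print(s['clock'],s['ee_pos'],tooldeg(),R.from_rotvec(s['tcp_rot']).as_matrix()[:,2])
E
```

```text
4.1667 [0.52186945 0.20971006 0.07900007] 99.1605786626435 [-0.00227146 -0.00109307 -0.99999682]
4.2167 [0.52237538 0.20998745 0.0796767 ] 99.15283607671695 [-1.05469652e-03 -5.19367936e-04 -9.99999309e-01]
4.2667 [0.52270946 0.2101649  0.0801319 ] 99.14579215542724 [-1.89162404e-04 -1.28830670e-04 -9.99999974e-01]
```

Call:
carry_out(
  commands=[
    [[0.001,0.007,0.03],0,1],
    [[0.001,0.007,0.06],0,1],
    [[0.001,0.007,0.065],0,1],
    [[0.001,0.007,0.065],0,0.6],
    [[0.001,0.007,0.065],0,0.35],
  ],
)

```text
clock: 4.68
ee_pos: [0.5239, 0.2106, 0.0671]
tcp_rot: [-2.037, -2.392, 0.0]
contact_force: [0.4, -0.3, 0.3]
finger_gap: 0.75
```

Call:
carry_out(
  commands=[
    [[0,0,0],0,0.3],
    [[0,0,0],0,0.3],
    [[0,0,0],0,0.1],
    [[0,0,0],0,0],
    [[0,0,0],0,0],
  ],
)

```text
clock: 5.1
ee_pos: [0.5242, 0.2107, 0.0676]
tcp_rot: [2.037, 2.391, 0.0]
contact_force: [-0.3, 0.4, 1.0]
finger_gap: 0.15
```

Call:
carry_out(
  commands=[
    [[0,0,0],0,0],
    [[0,0,0],0,0],
    [[0,0,0],0,0],
    [[0,0,0],0,0],
    [[0,0,0],0,0],
  ],
)

```text
clock: 5.52
ee_pos: [0.5242, 0.2107, 0.0676]
tcp_rot: [2.037, 2.391, 0.0]
contact_force: [-1.2, -1.5, 4.9]
finger_gap: 0.152
```

```bash
python3 - <<'E'
from h import *
get_image('top');s=observe();print(s['clock'],s['ee_pos'],tooldeg(),s['finger_gap'],s['contact_force'],s['ft_torque'],np.round(s['qpos'],2),R.from_rotvec(s['tcp_rot']).as_matrix()[:,2])
E
```

```text
5.5667 [0.52421758 0.21067633 0.06757536] 99.1502212107918 0.15247578919055407 [-1.67536431 -0.23002266  5.75886781] [-0.17854091  0.1778909  -0.00542612] [ 0.05  0.54 -0.65  1.9   0.43  0.85 -0.66] [ 4.91689395e-04 -1.21632652e-04 -9.99999872e-01]
```

Call:
carry_out(
  commands=[
    [[0,0,0],-0.03,0],
    [[0,0,0],-0.06,0],
    [[0,0,0],-0.09,0],
    [[0,0,0],-0.12,0],
    [[0,0,0],-0.15,0],
  ],
)

```text
clock: 5.98
ee_pos: [0.5244, 0.2107, 0.0676]
tcp_rot: [1.739, 2.616, 0.001]
contact_force: [-0.5, -0.8, 3.8]
finger_gap: 0.153
```

Call:
carry_out(
  commands=[
    [[0,0,0],-0.03,0],
    [[0,0,0],-0.06,0],
    [[0,0,0],-0.09,0],
    [[0,0,0],-0.12,0],
    [[0,0,0],-0.15,0],
  ],
)

```text
clock: 6.4
ee_pos: [0.5246, 0.2108, 0.0676]
tcp_rot: [1.419, 2.802, 0.002]
contact_force: [0.2, -0.6, 4.2]
finger_gap: 0.156
```

Call:
carry_out(
  commands=[
    [[0,0,0],-0.03,0],
    [[0,0,0],-0.06,0],
    [[0,0,0],-0.09,0],
    [[0,0,0],-0.12,0],
    [[0,0,0],-0.14,0],
  ],
)

```text
clock: 6.82
ee_pos: [0.5248, 0.211, 0.0676]
tcp_rot: [1.104, 2.94, 0.002]
contact_force: [0.8, 0.8, 2.2]
finger_gap: 0.153
```

```bash
python3 - <<'E'
from h import *
for i in range(4):
    get_image('wrist');s=observe();print(s['clock'],s['ee_pos'],tooldeg(),s['finger_gap'],s['contact_force'],s['ft_torque'])
bar('wrist',(.5244,.2106))
E
```

```text
6.8667 [0.52474123 0.21099414 0.06756572] 138.89428620528096 0.14935009697964485 [ 1.6667235  -0.01458472  3.59890032] [-0.02870549 -0.14211275  0.06129897]
6.9167 [0.52475626 0.21098015 0.06755841] 138.75485363230246 0.15377792509814514 [0.41638961 0.04706477 4.0600764 ] [-0.02788571 -0.15084178  0.03882745]
6.9667 [0.52476026 0.21098726 0.06757794] 138.7172050279121 0.15337957339902025 [ 1.23408605 -0.51792213  4.12504222] [ 0.03524807 -0.23110635  0.03725943]
7.0167 [0.52476819 0.2109742  0.06757522] 138.71538794301424 0.15281050484490893 [1.47048876 0.87920386 3.36683293] [ 0.05575122 -0.33020858  0.06004029]
bar 8222 [0.52052938 0.21449814] ang -41.245968541983984 top 0.07989124507976018 ((523.54833984375, 211.20616149902344), (43.216373443603516, 42.59203338623047), 4.614948272705078)
0.034 open -54.0 -26.0 mid -40.0 28.5
0.038 open -52.50000000000001 -27.5 mid -40.0 25.5
0.042 open -52.0 -28.500000000000004 mid -40.25 24.0
0.046 open -55.5 -26.0 mid -40.75 24.5
0.05 open -55.5 -26.5 mid -41.0 29.0
0.053 open -55.0 -27.0 mid -41.0 28.5
```

Turned to about -41°, and the blue stud is at -41.2°. Now I'll open the jaws in place, then rise.

Call:
carry_out(
  commands=[
    [[0,0,0],0,0.3],
    [[0,0,0],0,0.5],
    [[0,0,0],0,0.8],
    [[0,0,0],0,1],
    [[0,0,0],0,1],
  ],
)

```text
clock: 7.48
ee_pos: [0.5236, 0.2105, 0.0669]
tcp_rot: [-1.106, -2.94, 0.001]
contact_force: [-0.2, -0.1, 0.5]
finger_gap: 0.853
```

Call:
carry_out(
  commands=[
    [[0,0,0],0,1],
    [[0,0,0],0,1],
    [[0,0,0],0,1],
    [[0,0,0],0,1],
    [[0,0,0],0,1],
  ],
)

```text
clock: 7.9
ee_pos: [0.524, 0.2106, 0.0673]
tcp_rot: [1.107, 2.94, -0.0]
contact_force: [-0.2, 0.3, -0.0]
finger_gap: 0.997
```

Call:
carry_out(
  commands=[
    [[0,0,-0.05],0,1],
    [[0,0,-0.12],0,1],
    [[0,0,-0.25],0,1],
    [[0,0,-0.4],0,1],
    [[0,0,-0.5],0,1],
  ],
)

```text
clock: 8.32
ee_pos: [0.5248, 0.2117, 0.1711]
tcp_rot: [1.105, 2.938, 0.004]
contact_force: [0.9, 0.2, 0.4]
finger_gap: 0.998
```

Call:
carry_out(
  commands=[
    [[0,0,-0.1],0,1],
    [[0,0,-0.2],0,1],
    [[0,0,-0.3],0,1],
    [[0,0,-0.3],0,1],
    [[0,0,-0.3],0,1],
  ],
)

```text
clock: 8.73
ee_pos: [0.5246, 0.2113, 0.2295]
tcp_rot: [1.105, 2.937, 0.003]
contact_force: [0.3, 0.1, -0.6]
finger_gap: 1.0
```

```bash
python3 - <<'E'
from h import *
for i in range(5): get_image('top')
s=observe();print(s['clock'],s['ee_pos'],s['contact_force'],s['finger_gap'])
ax=(.5244,.2106);bar('wrist',ax)
p,T=camT('wrist');im,d=get_image('wrist');cv2.imwrite('pics/w2.png',im[:,:,::-1])
for k,v in studs(im,p,T).items():
    if v: print(k,v[0],np.degrees(np.arctan2(v[0][2][1]-ax[1],v[0][2][0]-ax[0])))
E
```

```text
8.9833 [0.52342684 0.21025576 0.22633414] [0.38617263 0.23906667 0.06710907] 0.9989372761254531
bar 1124 [0.52291621 0.21189262] ang -41.37577055811318 top 0.07217502700104175 ((524.2808837890625, 210.75962829589844), (13.882600784301758, 49.35074234008789), 48.603126525878906)
0.034 open -58.00000000000001 -22.5 mid -40.25 36.0
0.038 open -57.5 -23.5 mid -40.5 34.5
0.042 open -57.00000000000001 -24.000000000000004 mid -40.50000000000001 33.5
0.046 open -57.00000000000001 -24.000000000000004 mid -40.50000000000001 33.5
0.05 open -57.5 -24.000000000000004 mid -40.75 34.0
0.053 open -57.5 -24.000000000000004 mid -40.75 34.0
blue (np.int32(176), array([279.9, 257.1]), array([0.5774, 0.1649])) -40.7700201043866
green (np.int32(166), array([324.3, 243.7]), array([0.5946, 0.2052])) -4.398705354995543
yellow (np.int32(215), array([206.1, 208.1]), array([0.4967, 0.1463])) -113.30604683835965
red (np.int32(221), array([203.1, 160.4]), array([0.4638, 0.175 ])) -149.5675214623909
```

View pics/w2.png

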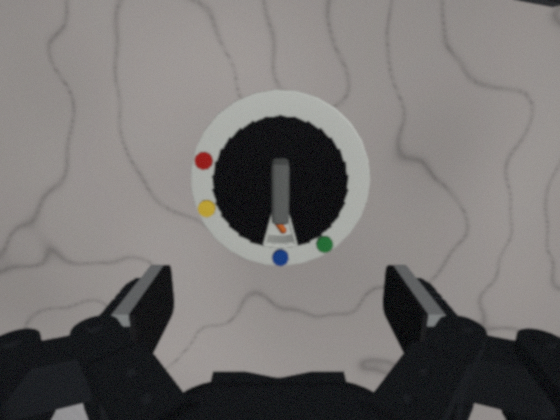

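The opening at (280,235) now points straight at the blue stud at (280,257), within about 0.5°. The gripper is open and clear above the organiser.

```bash
python3 -c "
from workcell import *
print(hand_in())"
```

```text
the job is handed in; nothing more can be done
None
```

I gripped the cap's grey bar, turned the cap about 39.6° counter-clockwise until its opening lined up with the blue stud, let go and moved the gripper clear. The job was handed in at about 9 s on the robot's clock.

In the last wrist-camera check, with the gripper about 0.16 m above its grip height:
- **Opening:** at about -40.5°, while the bar itself read -41.4°.
- **Blue stud:** at -40.8°, against -41.1° from the top camera at the start. All of these agree to within about 1°.
- **Gripper:** fully open and touching nothing, with a force reading of about 0.5 N. The highest reading after any move or check was about 6 N.

No check failed. On the way down the arm overshot and settled up to about 12 mm off where I aimed, so I corrected its position before gripping.

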